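# Seal the push-top jars before the tap is run

### The job

Before the tap splashes the ledge, see that all three push-top jars (one square, one tall and round, one low and round) are sealed, with the button in each lid latched down. Press shut each one whose button stands up, and look that it has stayed down; leave every jar standing upright about where it is.

Things in the scene. Friction and masses are not known exactly. Their poses are not given: they have to be found in the camera images.
- square_button (a point): Centre of the top of the push button (aluminium disc, 50 mm across) in the lid of the square clear jar, white lid 92 x 92 mm, lid top 100 mm high, standing loose. Height over the ledge: 121 mm up (unsealed), 110 latched down (sealed), 102 at the bottom stop. Each press to the stop (within 1 mm), then release, flips it between up and latched; shorter presses do not. Spring 2 to 3.5 N, some N more if pressed fast. z up.
- tall_button (a point): Centre of the top of the push button (aluminium disc, 50 mm across) in the lid of the tall round clear jar, white lid 86 mm across, lid top 122 mm high, standing loose. Height over the ledge: 143 mm up (unsealed), 132 latched down (sealed), 124 at the bottom stop. Each press to the stop (within 1 mm), then release, flips it between up and latched; shorter presses do not. Spring 2 to 3.5 N, some N more if pressed fast. z up.
- low_button (a point): Centre of the top of the push button (aluminium disc, 50 mm across) in the lid of the low round clear jar, white lid 102 mm across, lid top 84 mm high, standing loose. Height over the ledge: 105 mm up (unsealed), 94 latched down (sealed), 86 at the bottom stop. Each press to the stop (within 1 mm), then release, flips it between up and latched; shorter presses do not. Spring 2 to 3.5 N, some N more if pressed fast. z up.

How it is judged:
At the end, for the whole second after the job is handed in: Every button is latched down (its top face no more than 4 mm above its sealed height, 110, 132 and 94 mm over the ledge for square, tall and low) and every jar stands upright within 0.1 rad, not moved along the ledge by more than about 50 mm (height (world z) of square_button below 0.114 m and angle between each of square_button, tall_button, low_button's own z axis and vertical below 0.1 rad and height (world z) of tall_button below 0.136 m and height (world z) of low_button below 0.098 m); the robot touches nothing.
It fails at once if the square jar is shoved along the ledge (its button moved more than 55 mm) or tipped by more than 0.3 rad (distance of square_button from where it was at the start of the episode above 0.055 m or angle between square_button's own z axis and vertical above 0.3 rad).
It fails at once if the tall jar is shoved along the ledge (its button moved more than 55 mm) or tipped by more than 0.3 rad (distance of tall_button from where it was at the start of the episode above 0.055 m or angle between tall_button's own z axis and vertical above 0.3 rad).
It fails at once if the low jar is shoved along the ledge (its button moved more than 55 mm) or tipped by more than 0.3 rad (distance of low_button from where it was at the start of the episode above 0.055 m or angle between low_button's own z axis and vertical above 0.3 rad).
It also fails if it takes over 38 s, if anything falls off the work surface, if the arm or the gripper's body presses on something with over 40 N, if the wrist force passes 120 N, or if a joint passes its speed limit or range.

### The arm

A 7-joint arm with a two-finger parallel gripper is mounted at the origin on the work surface. World frame = base frame: x ahead of the robot, y to its left, z up, the work surface at z = 0. Lengths are in m, angles in rad, forces in N, time in s.
With the tool pointing down it reaches from about 0.35 to 0.9 m from the base axis. Payload 8.1 kg.
Tool frame: the origin (TCP) lies at the very end of the fingers, on their centre line; the grasp point (between the pads) lies 19 mm behind it (grip_point_offset is the distance from the TCP to the grasp point, in m); z points along the fingers, x is the direction in which the jaws open and shut, and the axes are right-handed (so a half turn about z gives the same grasp; the last joint's range is limited). The gripper opens to 92 mm and grips with 3 to 60 N. Pads are 19 mm wide; open, the fingers measure 130 mm over their backs; the gripper's body (75 mm by 190 mm) begins 47 mm behind the grasp point.
Start: joints at [1.191, 0.434, 0.025, 1.573, -0.012, 1.134, -0.075], TCP at [0.171, -0.601, 0.227] pointing down, gripper open.
Joint ranges: [-2.62, 2.62], [-0.44, 2.09], [-1.27, 1.32], [0.08, 2.57], [-1.32, 4.46], [0.12, 2], [-2.74, 2.74]. Speed limits (rad/s): [2.22, 2.22, 3.01, 3.01, 3.14, 3.14, 3.14].

### API

Orientations are given as a rotation vector (axis times angle).
In Python, from cell import observe, get_image, camera_model, sign_off, grip_point_offset gives the robot as it stands.
- The arm moves only by the tool play_rows, never from a script. Its argument "rows" is a list of rows, each a list of 7 numbers: the shift along the tool's x, y, z as a fraction of full scale, then the turn, a rotation vector about the tool's x, y, z as a fraction of full scale, then the closure, from -1 (fully open) to 1 (shut). A call has 1 to 5 rows; each row shifts and turns the pose as measured when the row begins, along the tool's axes as they then stand; what a row does not reach is not made up. Full scale, the value 1, is 0.15 m for a shift and 0.5 rad for a turn. A row lasts 1/10 s, in which the tool goes at most 50 mm and 8.59 degrees, less where a joint would pass 70% of its speed; a pose out of reach is approached as far as the arm can. A call with a number of a shift or a turn outside -1 to 1 is refused whole. A call with a gripper value outside its range is refused whole. The fingers move at their own pace and stop on an object; "force" is the grip in N (left out, the last holds). Time passes only in rows, so rows that do not move let the fingers close. It gives the time, the measured TCP pose, the force and the opening at its end, in the units of the state.
- observe(): the state, without advancing time (a new reading comes with each control period).
- get_image(name): name is "scene" or "top" or "wrist"; returns the picture (400x640x3 uint8, blue, green, red); there is no depth.
- camera_model(name): a dict with "K" (3x3 intrinsics, pixels), "R" (3x3) and "t" (3): a world point X has camera coordinates R X + t. Camera axes: x right, y down, z forward; pixel columns grow to the right and rows downward; lengths in m; the calibration is good to about 2 mm. A picture is of the moment at which its call begins: read the wrist's pose just before it. camera_model takes no time and is no camera call; for the wrist camera it gives the pose at the moment of the call.
- sign_off(): hands the job in, once; it reports no verdict.
The state is a dict: "clock": time; "joints": joint angles; "dq": joint speeds; "joint_efforts": joint torques, N m; "position": TCP position; "ee_rot": TCP orientation; "force": force on the tool from outside, world axes, zero at the start; "ft_torque": the same for the moment, N m; "width": opening from 0.0 (shut) to 1.0 (fully open).
Only numpy, scipy, OpenCV 4.12 (cv2) and the standard library are available. Lean on these libraries where they do the work, as an engineer would, in place of code of your own. Each camera call takes 0.05 s, during which the arm holds its last target.

## Working session

There is one attempt and no reset: what is moved stays moved. The work goes in short steps, Python scripts to look and compute and a tool call to move; the robot and the scene stay as the last step left them, time stands still between calls to the robot, and variables do not carry over. Pictures are saved under pics/ and viewed, and the job is handed in when it is done.

Besides the shell and the picture viewer there is one more tool, called after ">>>" as a command line: name --pt "numbers of a row" for each row, then --argument value for the rest. play_rows: Moves the arm, as the interface text tells. Its arguments: {"type":"object","properties":{"rows":{"type":"array","items":{"type":"array","items":{"type":"number"}}},"force":{"type":"number"}},"required":["rows"]}

```bash
mkdir -p pics
python3 - <<'E'
from cell import *
import cv2
s=observe(); print(s)
for n in ("scene","top","wrist"):
    c=camera_model(n); print(n,c)
    cv2.imwrite(f"pics/{n}0.png",get_image(n))
E
```

```text
{'clock': 0.0, 'joints': array([ 1.19139127,  0.43525039,  0.02498921,  1.57411954, -0.01162273,
        1.13402399, -0.07509102]), 'dq': array([ 0.00149878, -0.00025794,  0.001844  ,  0.00036112,  0.00093507,
        0.00097574, -0.00081647]), 'joint_efforts': array([-2.93683183e-05, -6.67851019e+01,  9.85009521e-01, -3.14454424e+01,
       -6.05704263e-02,  4.30386979e-02,  2.34615745e-04]), 'position': array([ 0.17059687, -0.60070952,  0.22591947]), 'ee_rot': array([-2.50588326e+00,  1.89329919e+00,  2.19672811e-03]), 'force': array([ 0.1809416 , -0.37204025,  0.39898674]), 'ft_torque': array([-0.05414602, -0.02512451,  0.03192793]), 'width': 1.0020266508339026}
scene {'K': array([[512.49494571,   0.        , 321.65229147],
       [  0.        , 512.49494571, 206.86850988],
       [  0.        ,   0.        ,   1.        ]]), 'R': array([[-0.13459813,  0.99081823,  0.01275074],
       [ 0.76636259,  0.11224677, -0.63252592],
       [-0.62814944, -0.07536511, -0.77443423]]), 't': array([ 0.04710574, -0.33436647,  1.47802975])}
top {'K': array([[382.43088543,   0.        , 316.58416878],
       [  0.        , 382.43088543, 201.63909699],
       [  0.        ,   0.        ,   1.        ]]), 'R': array([[-0.00205962, -0.99995637, -0.00911185],
       [-0.98081716,  0.00379612, -0.19489302],
       [ 0.1949191 ,  0.00853565, -0.98078218]]), 't': array([0.03295488, 0.58476032, 0.85147028])}
wrist {'K': array([[349.63549646,   0.        , 315.09178351],
       [  0.        , 349.63549646, 201.17952973],
       [  0.        ,   0.        ,   1.        ]]), 'R': array([[ 0.27399358, -0.96172902, -0.00219483],
       [-0.92028662, -0.26284814,  0.2897989 ],
       [-0.27928492, -0.07738316, -0.95708504]]), 't': array([-0.62619327, -0.03723718,  0.39188603])}
```

View pics/scene0.png

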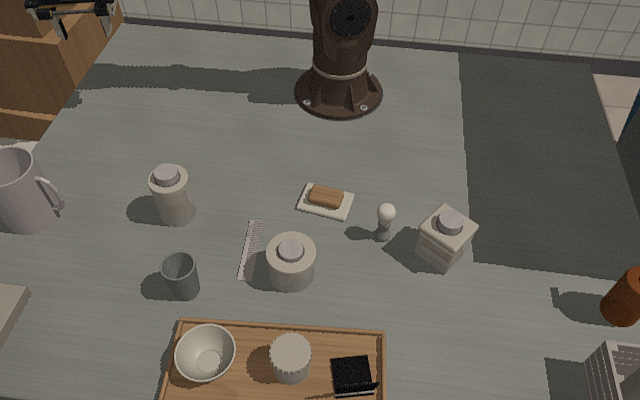

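View pics/top0.png

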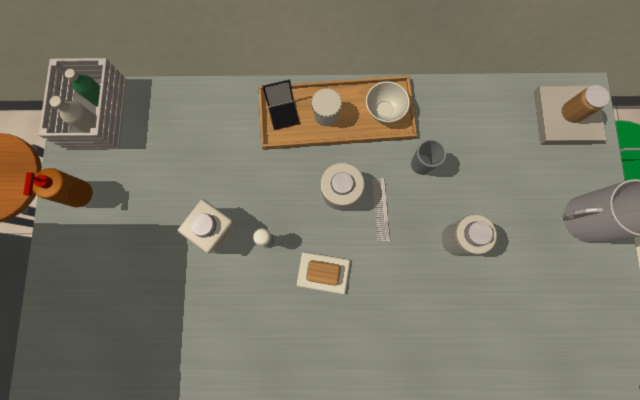

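View pics/wrist0.png

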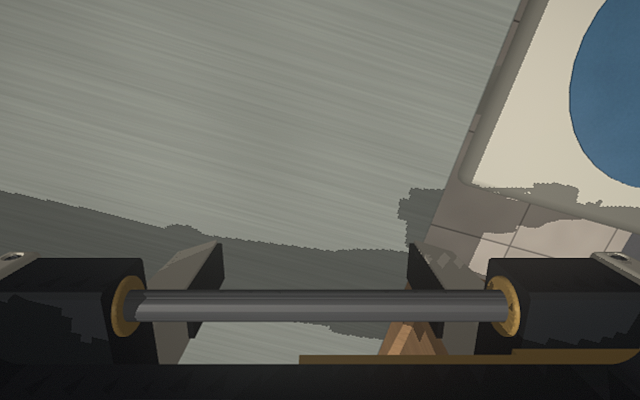

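The scene picture shows the buttons at about: square (451,221), low (291,250), tall (167,175). In the top picture they are at about: square (203,225), low (343,183), tall (480,233). I'll enlarge these to get the ellipses.

Run:
```python
import cv2,numpy as np
P={'scene':[(450,225),(291,252),(168,180)],'top':[(204,226),(343,184),(478,234)]}
rows=[]
for n in P:
    im=cv2.imread(f"pics/{n}0.png")
    rows.append(np.hstack([cv2.resize(im[y-26:y+26,x-26:x+26],(260,260),interpolation=cv2.INTER_NEAREST) for x,y in P[n]]))
cv2.imwrite("pics/crop0.png",np.vstack(rows))
```

```text
(no output)
```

View pics/crop0.png

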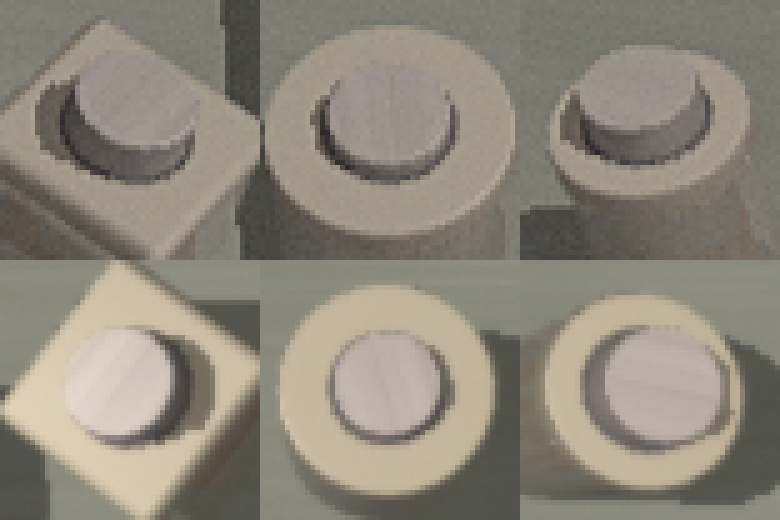

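```bash
cat > h.py <<'E'
from cell import *
import cv2,numpy as np
def proj(n,X,c=None):
    c=c or camera_model(n); p=c['K']@(c['R']@np.asarray(X).reshape(-1,3).T+c['t'][:,None]); return (p[:2]/p[2]).T
def tri(a,b,pa,pb):
    M=[]
    for n,p in ((a,pa),(b,pb)):
        c=camera_model(n); M.append(c['K']@np.c_[c['R'],c['t']])
    X=cv2.triangulatePoints(M[0],M[1],np.float64(pa),np.float64(pb)).ravel(); return X[:3]/X[3]
def circ(X,r):
    t=np.linspace(0,2*np.pi,60); return X+np.c_[r*np.cos(t),r*np.sin(t),0*t]
E
python3 - <<'E'
from h import *
D={'square':((450.8,218.1),(201.3,223.5)),'low':((290.9,248.3),(342,182.2)),'tall':((165.5,171.1),(480.1,232.1))}
P={'scene':[(450,225),(291,252),(168,180)],'top':[(204,226),(343,184),(478,234)]}
ims={n:cv2.imread(f"pics/{n}0.png") for n in P}
big={n:cv2.resize(ims[n],None,fx=5,fy=5,interpolation=cv2.INTER_NEAREST) for n in P}
lid={'square':.1,'low':.084,'tall':.122}
for k,(a,b) in D.items():
    X=tri('scene','top',a,b); print(k,X.round(4),[ (proj('scene',X)-a).round(1),(proj('top',X)-b).round(1)])
    for n in P:
        cv2.polylines(big[n],[np.int32((proj(n,circ(X,.025))+.5)*5)],True,(0,0,255))
        Y=X.copy();Y[2]=lid[k]
        cv2.polylines(big[n],[np.int32((proj(n,circ(Y,{'square':.046,'low':.051,'tall':.043}[k]))+.5)*5)],True,(0,255,0))
cv2.imwrite("pics/ov0.png",np.vstack([np.hstack([big[n][(y-26)*5:(y+26)*5,(x-26)*5:(x+26)*5] for x,y in P[n]]) for n in P]))
E
```

```text
square [0.5244 0.2843 0.1212] [array([[-0.3,  0. ]]), array([[-0.5,  0. ]])]
low [ 0.6234 -0.0264  0.0921] [array([[-0.4, -0. ]]), array([[-0.6,  0.1]])]
tall [ 0.501  -0.3132  0.1419] [array([[-0.3, -0.1]]), array([[-0.6,  0.1]])]
```

View pics/ov0.png

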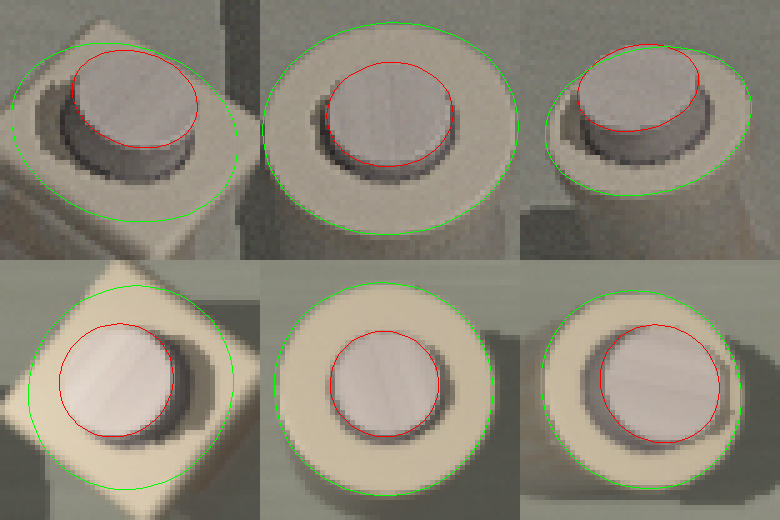

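Both overlays agree. The low jar is already latched (0.092), while the square (0.121) and tall (0.142) buttons stand up. I'll do the tall jar first with the fingers shut.

```bash
cat >> h.py <<'E'
from scipy.spatial.transform import Rotation as Ro
def go(target):
    s=observe(); R=Ro.from_rotvec(s['ee_rot']).as_matrix()
    d=R.T@(np.array(target)-s['position'])
    # turn to make the tool vertical
    v=np.cross(R[:,2],[0,0,-1.]); 
    print('clock',s['clock'].__round__(2),'pos',s['position'].round(4),'F',s['force'].round(1),'w',round(s['width'],2))
    print('shift units',(d/.15).round(3),'dist',np.linalg.norm(d).round(4),'tilt fix units',(R.T@v/.5).round(3),'toolx',R[:,0].round(2))
E
python3 -c "
from h import *
go([.501,-.3132,.2]); print(proj('top',[.53,-.52,.17]))"
```

```text
clock 0.15 pos [ 0.1707 -0.6008  0.2261] F [ 0.3 -0.6  0. ] w 1.0
shift units [-1.243 -2.642  0.175] dist 0.4388 tilt fix units [0.    0.003 0.   ] toolx [ 0.27 -0.96 -0.  ]
[[585.14837295 216.19314545]]
```

>>> play_rows --pt "-0.12 -0.27 0 0 0 0 1" --pt "-0.13 -0.29 0 0 0 0 1" --pt "-0.13 -0.29 0 0 0 0 1" --pt "-0.13 -0.29 0 0 0 0 1" --pt "-0.13 -0.29 0 0 0 0 1" --force 20

```text
clock: 0.65
position: [0.3479, -0.4515, 0.2237]
ee_rot: [2.488, -1.912, -0.007]
force: [0.7, 0.4, 0.6]
width: 0.616
```

```bash
python3 -c "
from h import *
go([.501,-.3132,.2])"
```

```text
clock 0.65 pos [ 0.3479 -0.4515  0.2237] F [0.7 0.4 0.6] w 0.62
shift units [-0.628 -1.224  0.152] dist 0.2077 tilt fix units [0.011 0.003 0.   ] toolx [ 0.26 -0.97 -0.  ]
```

>>> play_rows --pt "-0.15 -0.29 0.02 0 0 0 1" --pt "-0.15 -0.29 0.03 0 0 0 1" --pt "-0.14 -0.28 0.04 0 0 0 1" --pt "-0.1 -0.2 0.04 0 0 0 1" --pt "0 0 0 0 0 0 1"

```text
clock: 1.15
position: [0.4896, -0.3204, 0.2024]
ee_rot: [-2.5, 1.901, 0.007]
force: [0.2, 0.5, -0.0]
width: 0.177
```

```bash
python3 -c "
from h import *
go([.501,-.3132,.17])"
```

```text
clock 1.15 pos [ 0.4896 -0.3204  0.2024] F [ 0.2  0.5 -0. ] w 0.18
shift units [-0.025 -0.087  0.216] dist 0.0351 tilt fix units [0.005 0.008 0.   ] toolx [ 0.27 -0.96 -0.  ]
```

>>> play_rows --pt "-0.02 -0.08 0.1 0.005 0.008 0 1" --pt "0 0 0.1 0 0 0 1" --pt "0 0 0 0 0 0 1" --pt "0 0 0 0 0 0 1"

```text
clock: 1.55
position: [0.5006, -0.3135, 0.1713]
ee_rot: [2.503, -1.898, -0.002]
force: [0.5, 0.2, -0.6]
width: 0.005
```

```bash
python3 -c "
from h import *
go([.501,-.3132,.145])
cv2.imwrite('pics/t1.png',get_image('top'))"
```

```text
clock 1.55 pos [ 0.5006 -0.3135  0.1713] F [ 0.5  0.2 -0.6] w 0.0
shift units [-0.001 -0.003  0.175] dist 0.0263 tilt fix units [0.002 0.001 0.   ] toolx [ 0.27 -0.96 -0.  ]
```

View pics/t1.png

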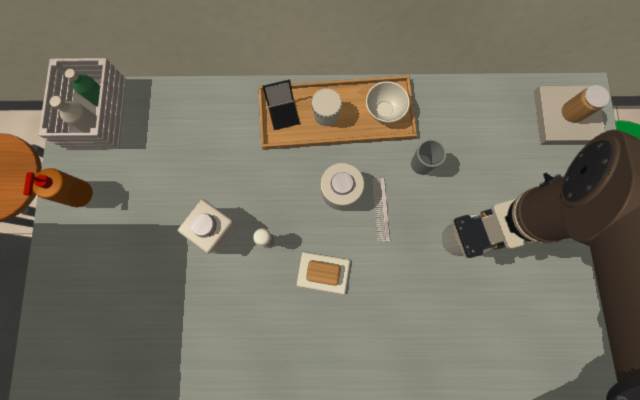

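The gripper is over the tall jar (485,232), and the arm hides the mug, so I'll check its clearance in the scene view.

```bash
python3 -c "
from h import *
cv2.imwrite('pics/s1.png',get_image('scene'))"
```

```text
(no output)
```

View pics/s1.png

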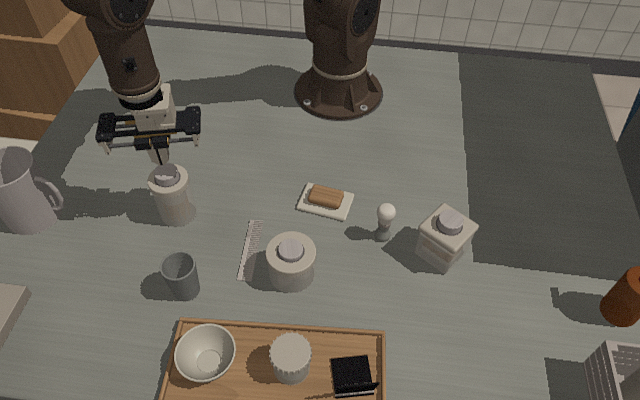

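The mug at (25,190) is clear of the gripper, and the fingertip is over the tall button (165,170). I'll descend to just above it.

>>> play_rows --pt "0 0 0.1 0 0 0 1" --pt "0 0 0.06 0 0 0 1" --pt "0 0 0.03 0 0 0 1" --pt "0 0 0.03 0 0 0 1" --pt "0 0 0.03 0 0 0 1"

```text
clock: 2.15
position: [0.5011, -0.3164, 0.1365]
ee_rot: [2.499, -1.903, 0.008]
force: [-1.5, 1.5, 3.3]
width: 0.01
```

>>> play_rows --pt "0 0 0.03 0 0 0 1" --pt "0 0 0.03 0 0 0 1"

```text
clock: 2.35
position: [0.5011, -0.3164, 0.1276]
ee_rot: [2.499, -1.903, 0.008]
force: [-1.3, 1.9, 4.1]
width: 0.004
```

```bash
python3 -c "
from h import *
go([.501,-.3132,.124])"
```

```text
clock 2.35 pos [ 0.5011 -0.3164  0.1276] F [-1.3  1.9  4.1] w 0.0
shift units [-0.021 -0.005  0.024] dist 0.0048 tilt fix units [-0.006 -0.009  0.   ] toolx [ 0.27 -0.96  0.  ]
```

>>> play_rows --pt "0 0 0.03 0 0 0 1" --pt "0 0 0.02 0 0 0 1"

```text
clock: 2.55
position: [0.5026, -0.3173, 0.1239]
ee_rot: [2.499, -1.903, 0.015]
force: [-14.1, 6.9, 53.9]
width: 0.006
```

It reached the stop at z 0.1239, with a sharp force rise. Now I'll release straight up.

>>> play_rows --pt "0 0 -0.05 0 0 0 1" --pt "0 0 -0.1 0 0 0 1" --pt "0 0 -0.3 0 0 0 1" --pt "0 0 -0.25 0 0 0 1" --pt "0 0 0 0 0 0 1"

```text
clock: 3.05
position: [0.5026, -0.3175, 0.2319]
ee_rot: [2.499, -1.903, 0.018]
force: [0.8, 0.1, -0.2]
width: 0.004
```

```bash
python3 -c "
from h import *
go([.5244,.2843,.2])
im=get_image('scene')
cv2.imwrite('pics/s2.png',np.hstack([im[:240,:300], im[130:370,150:450]]))
print(observe()['joints'].round(2))
cv2.imwrite('pics/s2c.png',cv2.resize(im[140:230,130:220],None,fx=6,fy=6,interpolation=0))"
```

```text
clock 3.05 pos [ 0.5026 -0.3175  0.2319] F [ 0.8  0.1 -0.2] w 0.0
shift units [-3.831 -1.206  0.185] dist 0.603 tilt fix units [-0.014 -0.019  0.   ] toolx [ 0.27 -0.96  0.01]
[ 0.55  0.38 -0.11  1.65  0.05  1.1  -0.87]
```

View pics/s2c.png

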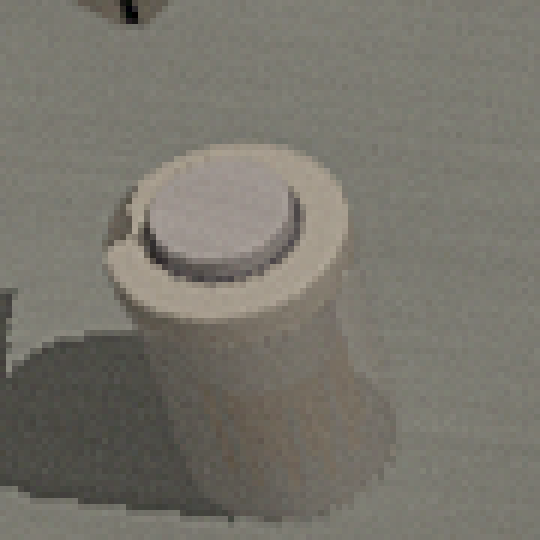

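The tall button at (167,177) now sits just above its lid, so it has latched, and the jar is upright. Next is the square jar.

>>> play_rows --pt "-0.3 -0.095 0 -0.014 -0.019 0 1" --pt "-0.3 -0.095 0 0 0 0 1" --pt "-0.3 -0.095 0 0 0 0 1" --pt "-0.3 -0.095 0 0 0 0 1" --pt "-0.3 -0.095 0 0 0 0 1"

```text
clock: 3.6
position: [0.509, -0.0833, 0.2225]
ee_rot: [2.48, -1.919, -0.008]
force: [0.7, -0.5, -0.2]
width: 0.004
```

```bash
python3 -c "
from h import *
go([.5244,.2843,.2])"
```

```text
clock 3.6 pos [ 0.509  -0.0833  0.2225] F [ 0.7 -0.5 -0.2] w 0.0
shift units [-2.346 -0.716  0.144] dist 0.3686 tilt fix units [0.016 0.    0.   ] toolx [ 0.25 -0.97 -0.  ]
```

>>> play_rows --pt "-0.3 -0.09 0 0.016 0 0 1" --pt "-0.3 -0.09 0 0 0 0 1" --pt "-0.3 -0.09 0 0 0 0 1" --pt "-0.3 -0.09 0 0 0 0 1" --pt "-0.3 -0.09 0 0 0 0 1"

```text
clock: 4.1
position: [0.5146, 0.16, 0.2156]
ee_rot: [2.48, -1.921, -0.007]
force: [0.5, -0.7, 0.3]
width: 0.003
```

```bash
python3 -c "
from h import *
go([.5244,.2843,.2])"
```

```text
clock 4.1 pos [0.5146 0.16   0.2156] F [ 0.5 -0.7  0.3] w 0.0
shift units [-0.786 -0.271  0.103] dist 0.1257 tilt fix units [0.012 0.001 0.   ] toolx [ 0.25 -0.97 -0.  ]
```

>>> play_rows --pt "-0.27 -0.09 0 0.012 0 0 1" --pt "-0.25 -0.09 0 0 0 0 1" --pt "-0.15 -0.05 0 0 0 0 1" --pt "0 0 0 0 0 0 1"

```text
clock: 4.5
position: [0.5185, 0.2784, 0.2092]
ee_rot: [2.492, -1.909, -0.011]
force: [0.3, -0.7, -0.0]
width: 0.002
```

```bash
python3 -c "
from h import *
go([.5244,.2843,.15])"
```

```text
clock 4.5 pos [0.5185 0.2784 0.2092] F [ 0.3 -0.7 -0. ] w 0.0
shift units [-0.026 -0.05   0.394] dist 0.0597 tilt fix units [0.012 0.009 0.   ] toolx [ 0.26 -0.97 -0.  ]
```

>>> play_rows --pt "-0.026 -0.05 0.1 0.012 0.009 0 1" --pt "0 0 0.15 0 0 0 1" --pt "0 0 0.15 0 0 0 1" --pt "0 0 0 0 0 0 1"

```text
clock: 4.9
position: [0.5237, 0.2819, 0.1425]
ee_rot: [2.491, -1.907, -0.001]
force: [-0.1, 0.3, -0.5]
width: 0.003
```

```bash
python3 -c "
from h import *
go([.5244,.2843,.123])
cv2.imwrite('pics/s3.png',get_image('scene'))"
```

```text
clock 4.9 pos [0.5237 0.2819 0.1425] F [-0.1  0.3 -0.5] w 0.0
shift units [-0.014 -0.01   0.13 ] dist 0.0197 tilt fix units [ 0.008 -0.004  0.   ] toolx [ 0.26 -0.97  0.  ]
```

View pics/s3.png

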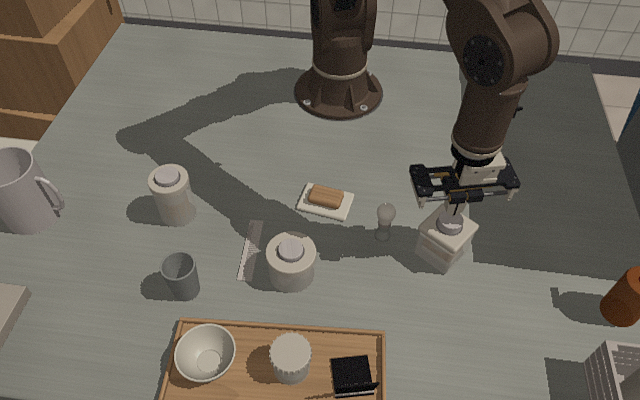

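The fingertip is above the square button (452,215), and nothing is in the way.

>>> play_rows --pt "-0.014 -0.01 0.07 0.008 -0.004 0 1" --pt "0 0 0.05 0 0 0 1" --pt "0 0 0.03 0 0 0 1" --pt "0 0 0.03 0 0 0 1" --pt "0 0 0.03 0 0 0 1"

```text
clock: 5.45
position: [0.5272, 0.2844, 0.1135]
ee_rot: [-2.488, 1.909, -0.004]
force: [-2.2, -1.1, 2.9]
width: 0.008
```

>>> play_rows --pt "0 0 0.03 0 0 0 1" --pt "0 0 0.03 0 0 0 1"

```text
clock: 5.65
position: [0.5272, 0.2844, 0.1045]
ee_rot: [-2.488, 1.909, -0.005]
force: [-1.8, -1.4, 5.8]
width: 0.006
```

>>> play_rows --pt "0 0 0.02 0 0 0 1" --pt "0 0 0.01 0 0 0 1"

```text
clock: 5.85
position: [0.5274, 0.2845, 0.102]
ee_rot: [-2.487, 1.908, -0.006]
force: [-9.8, -6.6, 30.9]
width: 0.003
```

It's at the stop. I'll release straight up and back away.

>>> play_rows --pt "0 0 -0.05 0 0 0 1" --pt "0 0 -0.1 0 0 0 1" --pt "0 0 -0.3 0 0 0 1" --pt "0 0 -0.3 0 0 0 1" --pt "0 0 -0.2 0 0 0 1"

```text
clock: 6.35
position: [0.5251, 0.2831, 0.2439]
ee_rot: [-2.493, 1.912, -0.002]
force: [1.6, 0.9, -0.2]
width: 0.003
```

```bash
python3 -c "
from h import *
go([.35,.2843,.25])"
```

```text
clock 6.35 pos [0.5251 0.2831 0.2439] F [ 1.6  0.9 -0.2] w 0.0
shift units [-0.311  1.125 -0.042] dist 0.1752 tilt fix units [-0.002 -0.002  0.   ] toolx [ 0.26 -0.97  0.  ]
```

>>> play_rows --pt "-0.08 0.27 -0.05 0 0 0 1" --pt "-0.08 0.27 -0.05 0 0 0 1" --pt "-0.08 0.27 -0.05 0 0 0 1" --pt "0 0 0 0 0 0 1" --pt "0 0 0 0 0 0 1"

```text
clock: 6.85
position: [0.3985, 0.289, 0.2715]
ee_rot: [-2.481, 1.905, -0.01]
force: [0.3, 0.2, 0.1]
width: 0.005
```

Run:
```python
from h import *
go([.35,.2843,.25])
P={'scene':[(450,225),(291,252),(168,180)],'top':[(204,226),(343,184),(478,234)]}
rows=[]
for n in P:
    im=get_image(n); cv2.imwrite(f"pics/{n}9.png",im)
    rows.append(np.hstack([cv2.resize(im[y-26:y+26,x-26:x+26],(260,260),interpolation=cv2.INTER_NEAREST) for x,y in P[n]]))
cv2.imwrite("pics/crop9.png",np.vstack(rows))
```

```text
clock 6.85 pos [0.3985 0.289  0.2715] F [0.3 0.2 0.1] w 0.0
shift units [-0.053  0.323  0.139] dist 0.0533 tilt fix units [-0.029  0.007  0.   ] toolx [ 0.26 -0.97 -0.  ]
```

View pics/crop9.png

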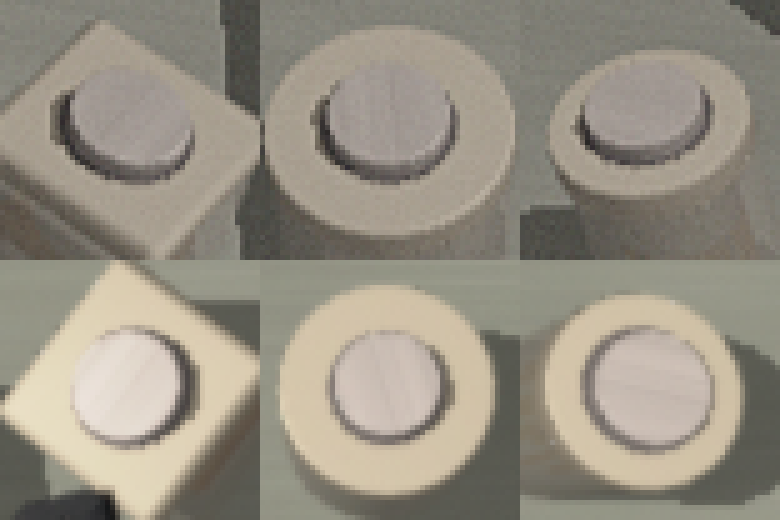

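View pics/scene9.png

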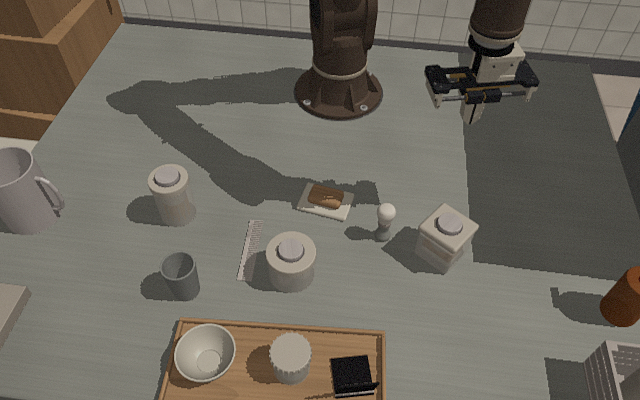

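Run:
```python
from h import *
for k,a,b in (('square',(449.9,221.8),(202.7,224.5)),('tall',(166.1,174.3),(477.3,232.7)),('low',(290.9,248.3),(342,182.2))): print(k,tri('scene','top',a,b).round(4))
print(sign_off())
```

```text
square [0.5239 0.2851 0.1085]
tall [ 0.5012 -0.3132  0.1319]
low [ 0.6234 -0.0264  0.0921]
the job is handed in; nothing more can be done
None
```

All three jars are sealed, and I handed the job in at about 7 s of the 38 s allowed. The first pictures showed the square and tall buttons standing up and the low one already latched, so I pressed the first two once each and left the low jar alone.

My last check used the scene and top cameras together, with the button centres read by eye from enlarged crops:

| Jar | Measured height (mm) | Sealed height (mm) | Limit (mm) |
|---|---|---|---|
| Square | 108.5 | 110 | 114 |
| Tall | 131.9 | 132 | 136 |
| Low | 92.1 | 94 | 98 |

- **Low jar:** its 92.1 mm comes from the first pictures. In the last ones it looked unchanged, so I did not read it again.
- **Position:** all three jars look upright, though I did not measure tilt. The square and tall buttons are within about 1 mm of where they started.
- **Press force:** at the stop, the wrist force was about 56 N on the tall jar and 33 N on the square one, including some sideways push. That was at the fingertips and under the 120 N wrist limit. The tall press was firmer than it needed to be.
- **Arm:** it ended well clear of everything, with no contact force.

No check failed or disagreed by more than the 2 mm calibration error.

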